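# Tip the draughtsmen out of the divided dish

## Robot

A 6-joint arm with a two-finger parallel gripper is mounted at the origin on the work surface. World frame = base frame: x ahead of the robot, y to its left, z up, the work surface at z = 0. Lengths are in mm, angles in degrees, forces in N, time in s.
With the tool pointing down it reaches from about 350 to 850 mm from the base axis. Payload 8.1 kg.
Tool frame: the origin (TCP) lies at the very end of the fingers, on their centre line; the grasp point (between the pads) lies 19 mm behind it; z points along the fingers, y is the line along which they close (so a half turn about z gives the same grasp; the last joint's range is limited). The gripper opens to 85 mm and grips with 20 to 120 N. Pads are 22 mm wide; open, the fingers measure 114 mm over their backs; the gripper's body (76 mm by 85 mm) begins 54 mm behind the grasp point. The pads swing forward as they close: fully open they stand 13 mm farther back than shut.
Start: joints at [66.784, 7.471, 85.268, -0, 87.261, -4.893], TCP at [188.604, 569.591, 196.492] pointing down, gripper open.
Joint ranges: [-169.43, 169.43], [-51.17, 129.36], [1.28, 143.12], [-76.62, 256.62], [0, 156.53], [-152.29, 152.29]. Speed limits (degrees/s): [136.94, 136.94, 159.86, 180, 180, 180].

## Interface

Orientations are given as [roll, pitch, yaw] about the fixed x, y, z axes, in that order (R = Rz(yaw) Ry(pitch) Rx(roll)).
In Python, from bench import * gives the robot as it stands.
- The arm moves only by the tool play_rows, never from a script. Its argument "increments" is a list of rows, each a list of 3 entries, a list of its own where there are three numbers: the gripper's target within -1 to 1 (fully open at 1, half-way at 0, shut at -1), then the shift along the tool's x, y, z in mm, then the turn about the tool's z in rad. A call has 1 to 12 rows; each row shifts and turns the commanded pose from where the row before left it, along the tool's axes as they then stand; what a row does not reach is not made up. A row lasts 1/12 s, in which the tool goes at most 41.7 mm and 7.16 degrees, less where a joint would pass 70% of its speed; a pose out of reach is approached as far as the arm can. A call is refused whole if a number of a shift passes 41.7 or a number of a turn 0.125, either way. A call with a gripper value outside its range is refused whole. The fingers move at their own pace and stop on an object; "force" is the grip in N (left out, the last holds). Time passes only in rows, so rows that do not move let the fingers close. It gives the time, the measured TCP pose, the force, the opening and the grip force at its end, in the units of the state.
- sense(): the state, without advancing time (a new reading comes with each control period).
- snapshot(name): name is "scene" or "top"; returns a dict with "color" (384x512x3 uint8, red, green, blue), "intrinsics" (3x3 intrinsics, pixels), "world_from_camera" (4x4, takes a point from camera to world coordinates). Camera axes: x right, y down, z forward; pixel columns grow to the right and rows downward; lengths in mm; the calibration is good to about 2 mm. A picture is of the moment at which its call begins. There is no depth.
- hand_in(): hands the job in; it is judged then, once.
Trained networks look in a picture, given as the dict that the camera call returned (one of the last four; its "shot" number tells which), for a name from the list of things; names that differ only in an ending like _2 or _b are one class to them, and where a whole thing is asked for, a point or a joint stands for the part that bears it (a point fixed in the world has none). Each returns a list of dicts, best first, with "p" (0 to 1); they miss things now and then, are a little off and sometimes report something else, mostly with a low value. They report only what shows in the picture. A call takes as long as a camera call. They do not tell look-alikes from the thing itself.
- find_in(query, picture): "xyz" ([x, y, z] in mm, in the coordinates of the camera as it stood for that picture, good to about 4 mm: the middle of the surface that is visible of it).
- regions_of(query, picture): "mask" (384x512 bool, what is visible of it).
- pinpoint(query, picture): "xyz" ([x, y, z] in mm, in the coordinates of the camera as it stood for that picture, good to about 4 mm: a listed point, or the origin of a listed thing).
The state is a dict: "time": time; "joint_pos": joint angles; "qd": joint speeds; "joint_efforts": joint torques, N m; "tool_pos": TCP position; "tcp_rot": TCP orientation; "ft_force": force on the tool from outside, world axes, zero at the start; "wrist_torque": the same for the moment, N m; "finger_gap": finger opening in mm; "grip_force": force on a finger pad.
Only numpy, scipy, OpenCV 4.12 (cv2) and the standard library are available. Lean on these libraries where they do the work, as an engineer would, in place of code of your own. Each camera call takes 0.05 s, during which the arm holds its last target. There are 200 camera calls.

## Task

Put the round draughtsmen back in their box but leave the dice in the dish: with the dish level, turn it on its stand until the draughtsmen's compartment faces squarely over the box, then tip it right over with the handle so that all three draughtsmen slide into the box, and let it come back level. The dice must stay in their own compartment, and the mug, paperweight and magnifying glass should be left where they are.

Things in the scene. Friction and masses are not known exactly. Their poses are not given: they have to be found in the camera images.
- stand: swivel-and-tip stand of wood and brass, fixed to the desk, 130 x 115 mm foot. Origin: underside, below the swivel axis of the level dish. Its +y points to the side the dish tips to, where the box stands. Its hinge lies along its x, 50 mm towards +y from the origin, 80 mm up; the tipping handle is on its -x side
- tip (a joint): hinge of the brass platform that carries the dish: 0 = level, grows as the dish tips towards the stand's +y, stop at 1.31. Turned by pushing the handle towards the stand's +y (3 to 10 N); when let go, a spring and damper bring it back level within about 3 s. Beyond about 1.1 the contents of the lower compartment slide out
- tip_hinge (a point): middle of the hinge line, 80 mm above the desk
- handle (a point): middle of the free part of the handle, a round wooden bar 14 mm thick along the stand's x, free for 60 mm; a brass rod 8 mm thick carries its inner (+x) end, 41 mm from this point. Level: 140 mm to -x, 50 mm to -y and 80 mm above tip_hinge (160 mm above the desk). It swings about the hinge line at 94 mm radius: some 115 mm, nearly level, to +y
- dish: divided wooden dish, 143 x 90 mm, 0.2 kg, held captive on the platform (1.5 mm play): it swivels endlessly, tips with the platform, cannot be lifted off, and stays as turned (light friction, about 1 N at a pin). Origin: on the swivel axis, 80 mm above the desk when level; x points along the dish to the draughtsmen's end, z up. With its x along the stand's +y the draughtsmen face the box
- dish_mid (a point): on the swivel axis, on the dish's inner floor (102 mm above the desk when level); axes as the dish's. A wall across the middle (6 mm thick, 28 mm high) makes two compartments, each 80 mm wide, with side walls 24 mm high and a low sloping lip at the outer end
- draughts_end (a point): inner floor at the outer end of the draughtsmen's compartment, 60 mm from dish_mid along its +x
- dice_end (a point): inner floor at the outer end of the dice compartment, 60 mm from dish_mid along its -x
- pin_left (a point): brass turning pin, 10 mm thick, on one end of the dividing wall, 38 mm from the swivel axis along the dish's +y; upright, it stands from 130 to 167 mm above the desk with the dish level; the point is 5 mm below its top. The pins are for pushing the dish round
- pin_right (a point): the same pin on the dish's -y side
- box: open wooden box for the draughtsmen, loose, 180 x 160 x 40 mm outside, walls 6 mm, standing beside the stand under the dish's tipping side. Origin: middle of its underside
- box_in (a point): middle of the box's inner floor, 6 mm above the desk; axes as the box's, x along its 180 mm side
- draught0: round flat wooden draughtsman, 28 mm across, 9 mm thick, 12 g; starts in the dish. Origin: middle of one face
- draught1: round flat wooden draughtsman, 28 mm across, 9 mm thick, 12 g; starts in the dish. Origin: middle of one face
- draught2: round flat wooden draughtsman, 28 mm across, 9 mm thick, 12 g; starts in the dish. Origin: middle of one face
- die0: wooden die, an 18 mm cube, 11 g; starts in the dish's other compartment. Origin: middle of one face
- die1: wooden die, an 18 mm cube, 11 g; starts in the dish's other compartment. Origin: middle of one face
- die2: wooden die, an 18 mm cube, 11 g; starts in the dish's other compartment. Origin: middle of one face
- mug: white mug, 80 mm across, 90 mm high, on the desk on the stand's far (+x) side; bystander. Origin: underside
- paperweight: glass paperweight, 64 mm across, 38 mm high, on the desk beside the box; bystander. Origin: underside
- magnifier: magnifying glass lying on the desk beyond the box: brass rim 64 mm across with a 90 mm handle; bystander. Origin: under the lens
There are look-alikes about, which are no part of the job. Leave any black or green look-alike of the die2 alone.

How it is judged:
By the outcome, as a careful person would: the job done as asked, in the order asked, and still so for the second after the job is handed in, with the robot touching nothing.
It also fails if it takes over 56 s, if anything falls off the work surface, if the arm or the gripper's body presses on something with over 40 N, if the wrist force passes 120 N, or if a joint passes its speed limit or range.

## Working session

There is one attempt and no reset: what is moved stays moved. The work goes in short steps, Python scripts to look and compute and a tool call to move; the robot and the scene stay as the last step left them, time stands still between calls to the robot, and variables do not carry over. Pictures are saved under pics/ and viewed, at most 10 in all, crops included, and the job is handed in when it is done.

Besides the shell and the picture viewer there is one more tool, called after ">>>" as name(argument=value, ...) on one line, values as JSON. play_rows: Moves the arm, as the interface text tells. Its arguments: {"type":"object","properties":{"increments":{"type":"array","items":{"type":"array"}},"force":{"type":"number"}},"required":["increments"]}

```bash
mkdir -p pics; cat > h.py <<'E'
from bench import *
import numpy as np, cv2
def w(p,P): return (P["world_from_camera"]@np.r_[p,1])[:3]
def pts(P,names):
    for n in names:
        r=pinpoint(n,P)
        for d in r[:2]: print(n,round(d["p"],2),w(d["xyz"],P).round(0))
def save(P,n): cv2.imwrite("pics/%s.png"%n,P["color"][:,:,::-1])
E
python3 - <<'E'
from h import *
N=["stand","tip_hinge","handle","dish_mid","draughts_end","dice_end","pin_left","pin_right","box_in","mug","paperweight","magnifier"]
ims=[]
for c in("scene","top"):
    P=snapshot(c);ims.append(P["color"]);print(c);pts(P,N);save(P,c)
s=sense();print(s["time"],s["tool_pos"],s["tcp_rot"],s["finger_gap"])
E
```

```text
scene
stand 0.74 [594. -38.  -0.]
handle 0.89 [458. -11. 163.]
handle 0.45 [632. 106.   6.]
dish_mid 0.79 [597. -38. 108.]
draughts_end 0.67 [536. -68. 100.]
dice_end 0.88 [651. -20. 101.]
dice_end 0.2 [595. -45.  77.]
pin_left 0.55 [605. -80. 162.]
pin_right 0.95 [582.  -9. 160.]
box_in 0.84 [636.  99.   6.]
mug 0.93 [ 721. -157.    1.]
mug 0.55 [568. -36. 102.]
paperweight 0.64 [503. 176.   3.]
magnifier 0.88 [775.  57.  -3.]
magnifier 0.59 [501. 178.   1.]
top
tip_hinge 0.87 [610.   2.  82.]
handle 0.91 [459. -11. 159.]
handle 0.39 [782.  61.   2.]
dish_mid 0.98 [597. -46. 104.]
draughts_end 0.69 [539. -64. 101.]
draughts_end 0.48 [459. -11. 161.]
dice_end 0.94 [649. -23. 103.]
pin_left 0.55 [606. -81. 163.]
pin_right 0.92 [580.  -8. 163.]
pin_right 0.59 [ 722. -160.   -3.]
box_in 0.67 [637. 100.   6.]
mug 0.64 [ 722. -161.   -2.]
paperweight 0.92 [502. 175.  -1.]
magnifier 0.68 [780.  59.   3.]
magnifier 0.59 [503. 174.   2.]
1.3 [188.6174155  569.59964791 196.48616108] [ 1.79999962e+02 -1.55487554e-03  1.61674209e+02] 85.55479715255744
```

```bash
sleep 0; ls pics
```

```text
scene.png
top.png
```

View pics/top.png

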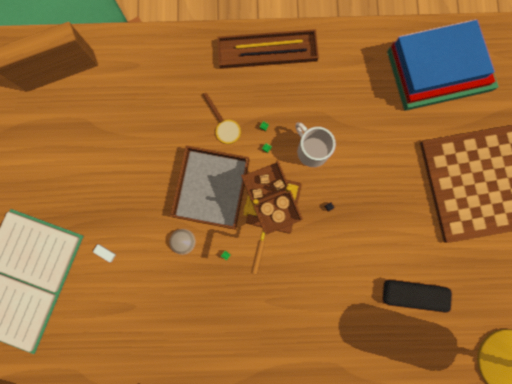

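View pics/scene.png

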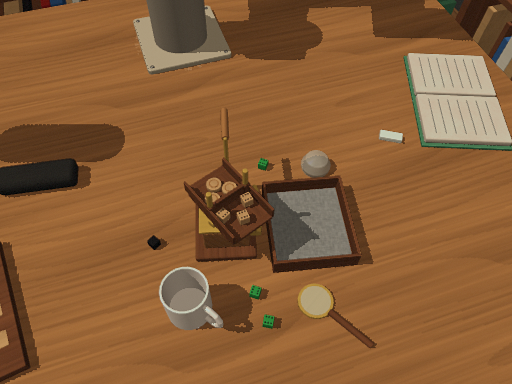

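The top view shows the dish centred at about px (272,198). The rounds sit at its near end (275,208), the dice at its far end (265,182), the handle at (260,250) and the box at (212,187). The scene view agrees.

The stand's yaw is about -14°, so the dish, now at about 200°, must turn about -124°. I'll straddle the swivel axis with the fingers part-open at pin radius and turn both pins together.

>>> play_rows(increments=[[0.4,[-24.1,-18.9,-4],0],[0.4,[-24.1,-18.9,-4],0],[0.4,[-24.1,-18.9,-4],0],[0.4,[-24.1,-18.9,-4],0],[0.4,[-24.1,-18.9,-4],0],[0.4,[-24.1,-18.9,0],0],[0.4,[-24.1,-18.9,0],0],[0.4,[-24.1,-18.9,0],0],[0.4,[-24.1,-18.9,0],0],[0.4,[-24.1,-18.9,0],0],[0.4,[-24.1,-18.9,0],0],[0.4,[-24.1,-18.9,0],0]])

```text
time: 2.3
tool_pos: [392.5, 262.1, 216.7]
tcp_rot: [180.0, 0.0, 161.7]
ft_force: [0.9, 0.3, 0.3]
finger_gap: 60.0
grip_force: 0.0
```

>>> play_rows(increments=[[0.4,[-24.1,-18.9,0],0],[0.4,[-24.1,-18.9,0],0],[0.4,[-24.1,-18.9,0],0],[0.4,[-24.1,-18.9,0],0],[0.4,[-24.1,-18.9,0],0],[0.4,[-24.1,-18.9,0],0],[0.4,[-24.1,-18.9,0],0],[0.4,[-24.1,-18.9,0],0],[0.4,[-24.1,-18.9,0],0],[0.4,[-24.1,-18.9,0],0],[0.4,[-24.1,-18.9,0],0],[0.4,[-24.1,-18.9,0],0]])

```text
time: 3.3
tool_pos: [595.8, -44.3, 216.5]
tcp_rot: [180.0, 0.0, 161.7]
ft_force: [0.4, -0.1, -0.1]
finger_gap: 60.0
grip_force: 0.0
```

>>> play_rows(increments=[[0.4,[0,0,0],-0.12],[0.4,[0,0,0],-0.12],[0.4,[0,0,0],-0.12],[0.4,[0,0,0],-0.12],[0.4,[0,0,0],-0.12],[0.4,[0,0,0],-0.12],[0.4,[0,0,0],-0.12],[0.4,[0,0,0],-0.12],[0.4,[0,0,0],-0.12],[0.4,[0,0,0],-0.11],[0.4,[0,0,0],0],[0.4,[0,0,0],0]])

```text
time: 4.3
tool_pos: [595.1, -42.8, 216.5]
tcp_rot: [180.0, -0.0, -130.3]
ft_force: [0.1, -0.3, 0.5]
finger_gap: 60.1
grip_force: 0.0
```

```bash
python3 - <<'E'
from h import *
P=snapshot("scene");pts(P,["pin_left","pin_right","dish_mid","draughts_end","dice_end"])
P=snapshot("top");pts(P,["handle"]);s=sense();print(s["time"],s["tool_pos"],s["tcp_rot"],s["finger_gap"],s["joint_pos"])
E
```

```text
pin_left 0.82 [607. -78. 163.]
pin_right 0.79 [582.  -7. 160.]
pin_right 0.44 [549. -60. 101.]
dish_mid 0.7 [596. -45. 106.]
dish_mid 0.16 [636. -34. 102.]
draughts_end 0.83 [537. -67.  99.]
dice_end 0.82 [651. -22. 101.]
handle 0.68 [459. -11. 162.]
handle 0.28 [536. -64. 101.]
4.7 [595.08103957 -42.84182083 216.4704334 ] [ 1.79997182e+02 -1.58197793e-04 -1.30185765e+02] 59.687058926884475 [-9.04167793e+00  6.51495999e+00  8.42254497e+01  1.32232444e-03
  8.92620843e+01 -1.48855930e+02]
```

>>> play_rows(increments=[[0.4,[0,0,15],0],[0.4,[0,0,15],0],[0.4,[0,0,13],0],[0.4,[0,0,8],0],[0.4,[0,0,8],0],[0.4,[0,0,8],0],[0.4,[0,0,7],0],[0.4,[0,0,6],0],[0.4,[0,0,0],0]])

```text
time: 5.45
tool_pos: [594.3, -42.7, 134.9]
tcp_rot: [179.9, -0.1, -130.1]
ft_force: [0.6, -0.9, -0.2]
finger_gap: 59.4
grip_force: 0.0
```

>>> play_rows(increments=[[0.4,[0,0,0],0.04],[0.4,[0,0,0],0.06],[0.4,[0,0,0],0.06],[0.4,[0,0,0],0.06],[0.4,[0,0,0],0.06],[0.4,[0,0,0],0.06],[0.4,[0,0,0],0.06],[0.4,[0,0,0],0.06],[0.4,[0,0,0],0.06],[0.4,[0,0,0],0.06],[0.4,[0,0,0],0.06],[0.4,[0,0,0],0.06]])

```text
time: 6.45
tool_pos: [595.5, -42.9, 137.2]
tcp_rot: [-180.0, 0.1, -170.4]
ft_force: [0.1, 0.7, 0.1]
finger_gap: 59.6
grip_force: 0.0
```

```bash
python3 - <<'E'
from h import *
P=snapshot("scene");pts(P,["pin_left","pin_right","dish_mid","draughts_end","dice_end"]);save(P,"s2")
P=snapshot("top");pts(P,["handle"]);s=sense();print(s["time"],s["tool_pos"],s["tcp_rot"],s["ft_force"],s["wrist_torque"])
E
```

```text
pin_left 0.74 [609. -79. 166.]
pin_left 0.15 [633. 100.   4.]
pin_right 0.97 [581.  -5. 161.]
dish_mid 0.86 [598. -42. 105.]
dish_mid 0.47 [597. -13. 101.]
draughts_end 0.66 [535. -68.  99.]
draughts_end 0.17 [633. -31. 103.]
dice_end 0.96 [652. -24. 104.]
dice_end 0.27 [631. -30. 100.]
handle 0.59 [459.  -9. 162.]
handle 0.22 [551. -61. 102.]
6.85 [595.12594573 -42.83784921 136.59204966] [-1.79999189e+02  7.06886091e-03 -1.70189940e+02] [ 0.97849843 -0.14279778  0.10812128] [-4.06975774e-02 -5.43253014e-06  2.69448172e-02]
```

View pics/s2.png

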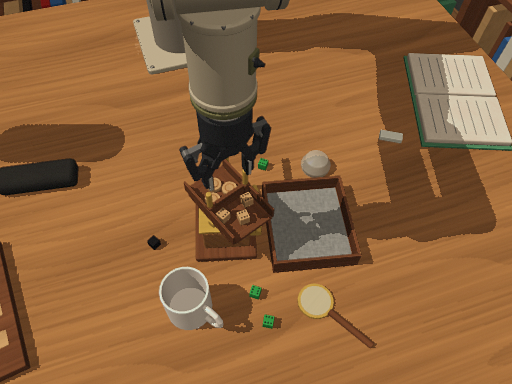

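```bash
python3 - <<'E'
from h import *
P=snapshot("scene");K=P["intrinsics"];T=np.linalg.inv(P["world_from_camera"])
def pr(p): q=T@np.r_[p,1];q=K@q[:3];return q[:2]/q[2]
a=np.radians(99.8);c=np.array([595,-43.])
im=cv2.resize(P["color"][110:250,150:300,::-1],None,fx=4,fy=4,interpolation=cv2.INTER_CUBIC)
for s in(1,-1):
  for r,col in((30,(0,0,255)),(44,(255,0,0))):
    for z in(137,150): 
      u=(pr(np.r_[c+s*r*np.array([np.cos(a),np.sin(a)]),z])-[150,110])*4;cv2.circle(im,tuple(int(v) for v in u),4,col,-1)
cv2.imwrite("pics/z1.png",im);s=sense();print(s["finger_gap"])
E
```

```text
60.11218396904613
```

View pics/z1.png

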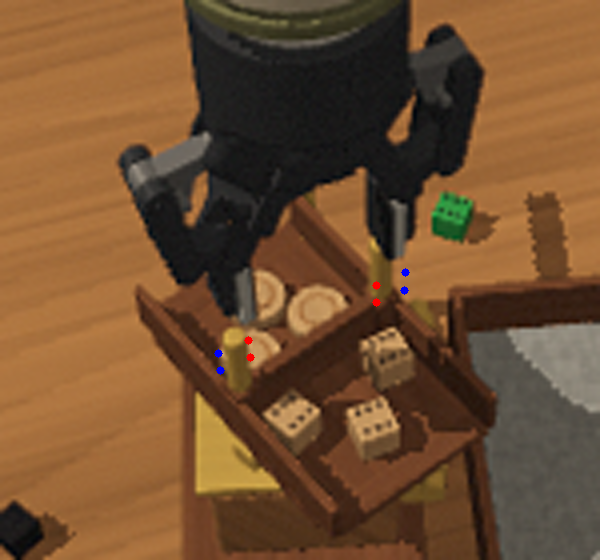

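```bash
python3 - <<'E'
from h import *
P=snapshot("top");K=P["intrinsics"];W=P["world_from_camera"];T=np.linalg.inv(W);print(W[:3,3])
def pr(p): q=T@np.r_[p,1];q=K@q[:3];return q[:2]/q[2]
a=np.radians(99.8);c=np.array([595,-43.])
o=np.array([230,150]);f=6
im=cv2.resize(P["color"][o[1]:o[1]+90,o[0]:o[0]+90,::-1],None,fx=f,fy=f,interpolation=cv2.INTER_CUBIC)
for s in(1,-1):
  for r,z,col in((30,145,(0,0,255)),(44,145,(255,0,0)),(37,167,(0,255,0))):
      u=(pr(np.r_[c+s*r*np.array([np.cos(a),np.sin(a)]),z])-o)*f;cv2.circle(im,tuple(int(v) for v in u),4,col,-1)
cv2.imwrite("pics/z2.png",im)
E
```

```text
[ 488.73388306  -15.85434275 1008.53873681]
```

View pics/z2.png

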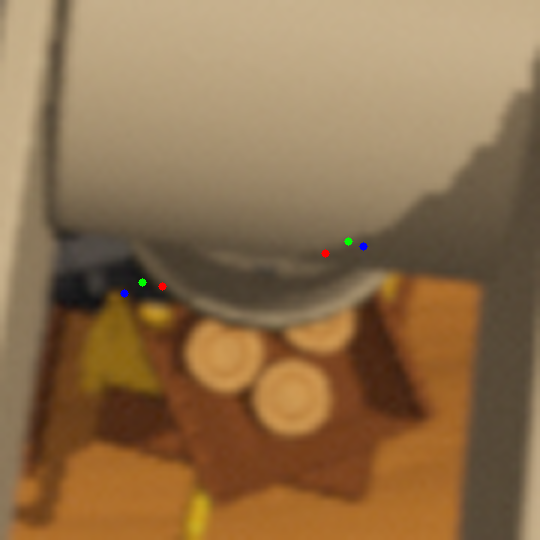

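Both views show the part-open fingertips about 25–30 mm behind the TCP, at z of roughly 165, so they passed over the pins without touching. I'll raise, turn back, then go lower.

>>> play_rows(increments=[[0.4,[0,0,-12],0],[0.4,[0,0,0],-0.1],[0.4,[0,0,0],-0.1],[0.4,[0,0,0],-0.1],[0.4,[0,0,0],-0.1],[0.4,[0,0,0],-0.1],[0.4,[0,0,0],-0.1],[0.4,[0,0,0],-0.1],[0.4,[0,0,0],0]])

```text
time: 7.7
tool_pos: [595.5, -42.9, 149.6]
tcp_rot: [-180.0, 0.0, -129.9]
ft_force: [0.3, -0.4, -0.2]
finger_gap: 59.6
grip_force: 0.0
```

>>> play_rows(increments=[[0.4,[0,0,12],0],[0.4,[0,0,5],0],[0.4,[0,0,5],0],[0.4,[0,0,5],0],[0.4,[0,0,4],0],[0.4,[0,0,0],0]])

```text
time: 8.2
tool_pos: [594.2, -42.7, 116.0]
tcp_rot: [179.9, -0.1, -130.2]
ft_force: [0.3, 0.8, -0.8]
finger_gap: 59.7
grip_force: 0.0
```

>>> play_rows(increments=[[0.4,[0,0,0],0.04],[0.4,[0,0,0],0.04],[0.4,[0,0,0],0.04],[0.4,[0,0,0],0.04],[0.4,[0,0,0],0.06],[0.4,[0,0,0],0.06],[0.4,[0,0,0],0.06],[0.4,[0,0,0],0.06]])

```text
time: 8.87
tool_pos: [594.9, -42.9, 117.6]
tcp_rot: [180.0, -0.0, -153.2]
ft_force: [-2.3, -0.6, 0.4]
finger_gap: 59.7
grip_force: 0.7
```

```bash
python3 - <<'E'
from h import *
P=snapshot("scene");pts(P,["pin_left","pin_right","dish_mid","draughts_end","dice_end"]);save(P,"s3")
s=sense();print(s["time"],s["tool_pos"],s["tcp_rot"],s["ft_force"],s["wrist_torque"])
E
```

```text
pin_left 0.8 [593. -81. 162.]
pin_left 0.15 [655. -37. 100.]
pin_right 0.69 [598.  -7. 159.]
dish_mid 0.89 [594. -40. 105.]
draughts_end 0.9 [534. -46. 102.]
dice_end 0.88 [653. -35.  99.]
9.1667 [595.22256889 -42.84044639 117.631438  ] [-1.79992227e+02  1.57341402e-02 -1.52973134e+02] [ 0.03314971 -0.32166426 -0.32702829] [-0.02154515 -0.03087672  0.00493272]
```

The fingers now push the pins: the pins are at about 86° with the fingers at 117°. About 100° remains.

>>> play_rows(increments=[[0.4,[0,0,0],0.08],[0.4,[0,0,0],0.08],[0.4,[0,0,0],0.08],[0.4,[0,0,0],0.08],[0.4,[0,0,0],0.08],[0.4,[0,0,0],0.08],[0.4,[0,0,0],0.08],[0.4,[0,0,0],0.08],[0.4,[0,0,0],0.08],[0.4,[0,0,0],0.08],[0.4,[0,0,0],0.08],[0.4,[0,0,0],0.06]])

```text
time: 10.17
tool_pos: [595.0, -42.9, 117.5]
tcp_rot: [-180.0, -0.0, 152.9]
ft_force: [-1.1, -1.0, 0.9]
finger_gap: 59.7
grip_force: 0.7
```

>>> play_rows(increments=[[0.4,[0,0,0],0.08],[0.4,[0,0,0],0.08],[0.4,[0,0,0],0.08],[0.4,[0,0,0],0.08],[0.4,[0,0,0],0.08],[0.4,[0,0,0],0.08],[0.4,[0,0,0],0.06],[0.4,[0,0,0],0.04],[0.4,[0,0,0],0]])

```text
time: 10.92
tool_pos: [595.1, -42.9, 117.5]
tcp_rot: [180.0, 0.0, 119.8]
ft_force: [0.6, 0.7, -0.5]
finger_gap: 59.9
grip_force: 0.0
```

```bash
python3 - <<'E'
from h import *
for c in("scene","top"):
  P=snapshot(c);pts(P,["pin_left","pin_right","draughts_end","dice_end","tip_hinge","handle"]);save(P,c+"4")
s=sense();print(s["time"],s["tool_pos"],s["tcp_rot"],s["ft_force"],s["wrist_torque"])
E
```

```text
pin_left 0.56 [558. -46. 163.]
pin_right 0.74 [637. -38. 162.]
draughts_end 0.73 [592.   0. 100.]
draughts_end 0.56 [588.  17.  98.]
dice_end 0.62 [ 600. -103.  100.]
tip_hinge 0.67 [599.   6.  81.]
pin_left 0.73 [555. -49. 160.]
draughts_end 0.88 [590.  15. 104.]
dice_end 0.65 [ 598. -103.  107.]
handle 0.76 [454.  -8. 160.]
11.6167 [595.06968274 -42.82815347 117.46275648] [-1.79998739e+02 -1.07771317e-03  1.19858603e+02] [-0.85083808  0.51396666 -0.32704922] [0.05508159 0.00267565 0.02311679]
```

```bash
python3 - <<'E'
from h import *
P=snapshot("top");K=P["intrinsics"];W=P["world_from_camera"]
im=cv2.imread("pics/top.png")
def tow(uv,z):
    uv=np.asarray(uv,float).reshape(-1,2);d=np.c_[uv,np.ones(len(uv))]@np.linalg.inv(K).T@W[:3,:3].T
    return (W[:3,3]+d*((z-W[2,3])/d[:,2])[:,None])[:,:2]
hsv=cv2.cvtColor(im,cv2.COLOR_BGR2HSV)
m=(hsv[...,1]<60)&(hsv[...,2]>60);m[:, :165]=0;m[:,255:]=0;m[:140]=0;m[228:]=0
n,l,st,_=cv2.connectedComponentsWithStats(m.astype(np.uint8));k=1+np.argmax(st[1:,4])
p=np.argwhere(l==k)[:,::-1];r=cv2.minAreaRect(tow(p,6).astype(np.float32));print("box floor",r)
# handle/rod: brighter than desk? fit line in window
x0,y0=248,234;sub=im[y0:276,x0:272].astype(int)
bg=np.median(sub.reshape(-1,3),0);d=np.abs(sub-bg).sum(2)
pts_=[]
for i,row in enumerate(d):
    j=row.argmax();
    if row[j]>50: pts_.append((j+x0,i+y0))
print(pts_)
q=tow(pts_,160);v=cv2.fitLine(q.astype(np.float32),cv2.DIST_HUBER,0,.01,.01).ravel();print(v,np.degrees(np.arctan2(v[1],v[0])))
cv2.imwrite("pics/h.png",cv2.resize(np.hstack([im[135:280,160:340],cv2.imread("pics/top4.png")[135:280,160:340]]),None,fx=2.2,fy=2.2,interpolation=cv2.INTER_CUBIC))
E
```

```text
box floor ((634.41796875, 103.18550109863281), (142.22523498535156, 164.6017608642578), 77.60723114013672)
[(np.int64(263), 234), (np.int64(263), 235), (np.int64(262), 236), (np.int64(262), 237), (np.int64(262), 238), (np.int64(262), 239), (np.int64(259), 240), (np.int64(259), 241), (np.int64(259), 242), (np.int64(258), 243), (np.int64(258), 244), (np.int64(258), 245), (np.int64(258), 246), (np.int64(257), 247), (np.int64(257), 248), (np.int64(257), 249), (np.int64(257), 250), (np.int64(256), 251), (np.int64(256), 252), (np.int64(256), 253), (np.int64(256), 254), (np.int64(255), 255), (np.int64(255), 256), (np.int64(255), 257), (np.int64(255), 258), (np.int64(254), 259), (np.int64(254), 260), (np.int64(254), 261), (np.int64(254), 262), (np.int64(253), 263), (np.int64(253), 264), (np.int64(253), 265), (np.int64(253), 266), (np.int64(252), 267), (np.int64(252), 268), (np.int64(252), 269), (np.int64(252), 270), (np.int64(252), 271), (np.int64(251), 272)]
[ 9.5801985e-01 -2.8670195e-01  4.6796094e+02 -6.9877257e+00] -16.660608
```

View pics/h.png

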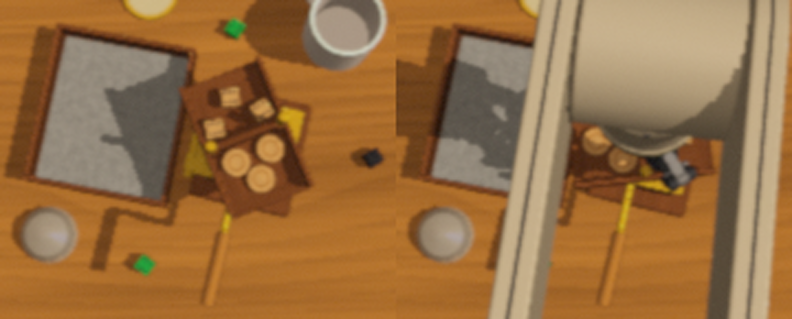

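The stand and box yaw is about -12.6°, so the target dish yaw is 77.4°. It is now about 94.5°, so I'll turn 0.30 rad more, back off, lift and inspect.

>>> play_rows(increments=[[0.4,[0,0,0],0.05],[0.4,[0,0,0],0.07],[0.4,[0,0,0],0.07],[0.4,[0,0,0],0.07],[0.4,[0,0,0],0.04],[0.4,[0,0,0],0],[0.4,[0,0,0],-0.04],[0.4,[0,0,0],-0.04],[0.4,[0,0,-20],0],[0.4,[0,0,-30],0],[0.4,[0,0,-30],0],[0.4,[0,0,-10],0]])

```text
time: 12.67
tool_pos: [597.2, -43.1, 212.9]
tcp_rot: [179.7, 0.2, 107.3]
ft_force: [0.1, -0.7, 1.9]
finger_gap: 59.9
grip_force: 0.0
```

```bash
python3 - <<'E'
from h import *
for c in("scene","top"):
  P=snapshot(c);pts(P,["pin_left","pin_right","draughts_end","dice_end","handle","box_in"]);save(P,c+"5")
s=sense();print(s["time"],s["tool_pos"],s["tcp_rot"],s["ft_force"],s["wrist_torque"])
E
```

```text
pin_left 0.71 [556. -34. 163.]
pin_right 0.9 [631. -51. 162.]
pin_right 0.26 [563. -52. 103.]
draughts_end 0.78 [604.  15.  98.]
dice_end 0.68 [ 582. -100.  100.]
box_in 0.94 [634. 101.   3.]
pin_left 0.61 [556. -36. 165.]
pin_left 0.18 [ 580. -102.  102.]
draughts_end 0.77 [606.  14. 102.]
dice_end 0.59 [ 579. -102.  103.]
dice_end 0.5 [555. -37. 163.]
handle 0.64 [457. -10. 157.]
box_in 0.58 [637. 100.   8.]
13.3667 [594.96162514 -42.81618996 207.17490976] [-1.79976380e+02 -1.16404002e-02  1.07251960e+02] [-0.19841794 -0.30743672  0.8305225 ] [-0.00783072  0.01834044  0.03800266]
```

The dish is at about 77.8° against a target of 77.4°, which is square. Next I'll shut the gripper and go behind the handle.

>>> play_rows(increments=[[-1,[0,0,0],0.12],[-1,[0,0,0],0.12],[-1,[0,0,0],0.12],[-1,[0,0,0],0.12],[-1,[0,0,0],0.04],[-1,[-6.7,-28,0],0],[-1,[-6.7,-28,0],0],[-1,[-6.7,-28,0],0],[-1,[-6.7,-28,0],0],[-1,[-6.5,-28,0],0],[-1,[0,0,0],0],[-1,[0,0,0],0]])

```text
time: 14.37
tool_pos: [450.6, -45.0, 207.9]
tcp_rot: [179.9, 0.0, 77.4]
ft_force: [0.7, -0.3, -0.1]
finger_gap: 0.1
grip_force: 0.0
```

>>> play_rows(increments=[[-1,[0,0,20],0],[-1,[0,0,20],0],[-1,[0,0,20],0],[-1,[0,0,19],0],[-1,[0,0,0],0]])

```text
time: 14.78
tool_pos: [449.4, -44.4, 124.5]
tcp_rot: [-179.7, -0.0, 77.5]
ft_force: [-1.3, 0.5, 0.0]
finger_gap: -0.0
grip_force: 0.0
```

```bash
python3 - <<'E'
from h import *
P=snapshot("scene");pts(P,["handle","pin_left","pin_right"])
cv2.imwrite("pics/s6.png",cv2.resize(P["color"][60:280,130:380,::-1],None,fx=2.5,fy=2.5))
s=sense();print(s["time"],s["tool_pos"],s["tcp_rot"],s["ft_force"],s["finger_gap"],s["joint_pos"])
E
```

```text
handle 0.87 [461. -13. 162.]
handle 0.53 [614. -30. 102.]
pin_left 0.81 [559. -34. 163.]
pin_right 0.62 [631. -49. 160.]
pin_right 0.39 [603.  -3. 103.]
14.9833 [452.50603865 -45.15495426 130.08060141] [ 1.79883475e+02 -1.66875157e-04  7.74570700e+01] [ 0.4781254  -0.13417368 -0.0898418 ] -0.03543179501964818 [-1.21626173e+01 -1.34591162e+01  1.12456013e+02 -6.14335159e-04
  8.08865796e+01  3.80409510e-01]
```

View pics/s6.png

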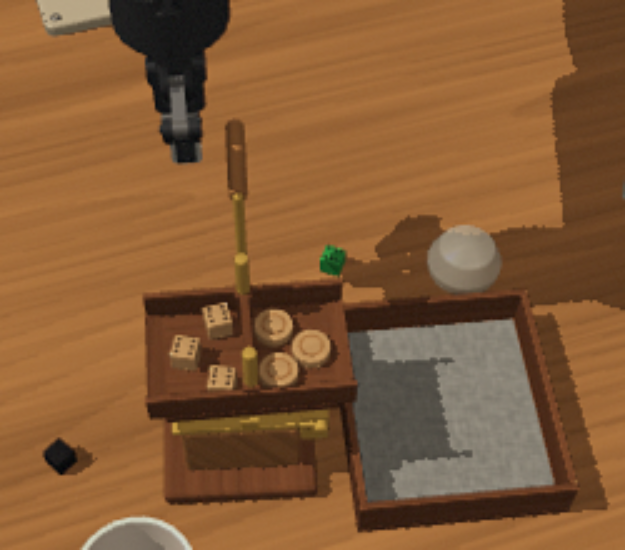

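```bash
python3 - <<'E'
from h import *
P=snapshot("scene");K=P["intrinsics"];T=np.linalg.inv(P["world_from_camera"])
for z in(110,128,140,150,160,170):
  q=T@np.r_[451,-45,z,1];q=K@q[:3];print(z,((q[:2]/q[2])-[130,60])*2.5)
E
```

```text
110 [190.58799825 202.91335189]
128 [188.81478304 187.39204904]
140 [187.59649701 176.72815082]
150 [186.55826188 167.64027366]
160 [185.49842461 158.36330874]
170 [184.41630392 148.89129262]
```

The visible fingertip again sits about 30 mm behind the reported TCP, at z of roughly 158, so I'll lower a further 28 mm before pushing.

>>> play_rows(increments=[[-1,[0,0,14],0],[-1,[0,0,14],0],[-1,[4,0,0],0],[-1,[6,0,0],0],[-1,[6,0,0],0],[-1,[6,0,0],0],[-1,[6,0,0],0],[-1,[6,0,0],0]])

```text
time: 15.7
tool_pos: [461.0, -13.4, 103.7]
tcp_rot: [179.7, 0.2, 77.4]
ft_force: [-1.7, -10.5, 9.3]
finger_gap: 0.2
grip_force: 5.5
```

```bash
python3 - <<'E'
from h import *
P=snapshot("scene");pts(P,["handle","pin_left","pin_right"]);
s=sense();print(s["time"],s["tool_pos"],s["ft_force"])
E
```

```text
handle 0.82 [465.   2. 168.]
handle 0.54 [606.   1. 102.]
pin_left 0.87 [560. -19. 171.]
pin_left 0.24 [634.  99.   4.]
pin_right 0.83 [636. -36. 170.]
pin_right 0.62 [633. 101.   6.]
15.9 [461.00864811 -12.59846926 103.30199855] [ 1.30173877 -7.09079189  4.39862466]
```

The handle is swinging properly, with about 7 N on the tool. I'll continue.

>>> play_rows(increments=[[-1,[8,0,0],0],[-1,[8,0,0],0],[-1,[8,0,0],0],[-1,[8,0,0],0],[-1,[8,0,0],0],[-1,[8,0,0],0],[-1,[8,0,0],0],[-1,[8,0,0],0],[-1,[8,0,0],0],[-1,[6,0,0],0]])

```text
time: 16.73
tool_pos: [475.3, 63.6, 100.5]
tcp_rot: [-180.0, 0.2, 77.5]
ft_force: [-0.6, -11.7, -9.1]
finger_gap: 0.1
grip_force: 5.5
```

>>> play_rows(increments=[[-1,[4,0,0],0],[-1,[4,0,0],0],[-1,[3,0,0],0],[-1,[0,0,0],0]])

```text
time: 17.07
tool_pos: [476.3, 74.0, 99.4]
tcp_rot: [-179.8, 0.2, 77.5]
ft_force: [-2.9, -9.7, -8.5]
finger_gap: 0.3
grip_force: 5.2
```

```bash
python3 - <<'E'
from h import *
P=snapshot("scene");pts(P,["handle"]+["draught%d"%i for i in range(3)])
cv2.imwrite("pics/s7.png",cv2.resize(P["color"][60:280,130:380,::-1],None,fx=2.5,fy=2.5))
s=sense();print(s["time"],s["tool_pos"],s["ft_force"])
E
```

```text
handle 0.94 [486.  89. 162.]
handle 0.51 [778.  62.  -0.]
draught0 0.6 [606.  93.  12.]
draught0 0.49 [678.  55.  19.]
draught1 0.6 [606.  93.  12.]
draught1 0.49 [678.  55.  19.]
draught2 0.6 [606.  93.  12.]
draught2 0.49 [678.  55.  19.]
17.3167 [476.27932077  73.78064739  99.51186858] [-2.89415997 -9.19629551 -7.2870095 ]
```

View pics/s7.png

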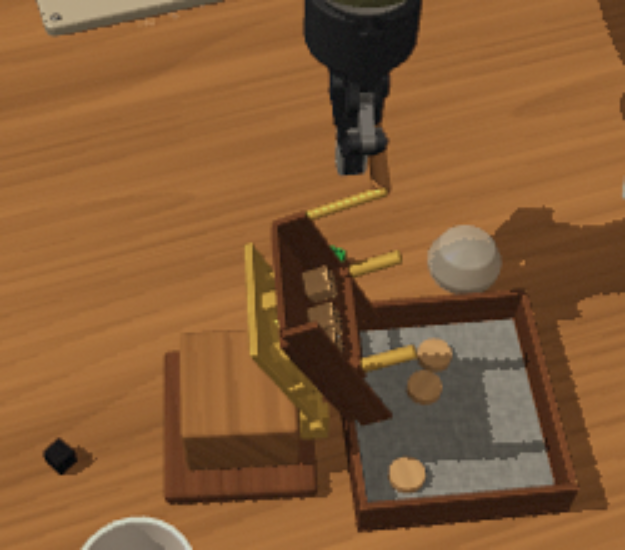

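All three draughtsmen are in the box, at px (435,352), (425,387) and (407,475). The dice are held against the dividing wall. I'll ease the handle back, then withdraw.

>>> play_rows(increments=[[-1,[-4,0,0],0],[-1,[-6,0,0],0],[-1,[-6,0,0],0],[-1,[-6,0,0],0],[-1,[-6,0,0],0],[-1,[-6,0,0],0],[-1,[-6,0,0],0],[-1,[-6,0,0],0],[-1,[-6,0,0],0],[-1,[-6,0,0],0],[-1,[-6,0,0],0],[-1,[-6,0,0],0]])

```text
time: 18.32
tool_pos: [462.2, 6.3, 100.0]
tcp_rot: [-179.9, 0.0, 77.4]
ft_force: [-0.1, -2.3, -0.2]
finger_gap: -0.2
grip_force: 0.0
```

>>> play_rows(increments=[[-1,[-6,0,0],0],[-1,[-6,0,0],0],[-1,[-6,0,0],0],[-1,[-6,0,0],0],[-1,[-6,0,0],0],[-1,[-6,0,0],0],[-1,[-6,0,0],0],[-1,[-6,0,0],0],[-1,[-8,0,0],0],[-1,[-10,0,0],0],[-1,[-10,0,0],0],[-1,[-10,0,0],0]])

```text
time: 19.32
tool_pos: [443.8, -78.2, 100.5]
tcp_rot: [180.0, -0.0, 77.5]
ft_force: [0.4, -0.2, -0.0]
finger_gap: 0.3
grip_force: 0.0
```

>>> play_rows(increments=[[-1,[0,0,-30],0],[-1,[0,0,-30],0],[-1,[0,0,-30],0],[-1,[0,0,-30],0],[-1,[0,0,0],0],[-1,[0,0,0],0],[-1,[0,0,0],0],[-1,[0,0,0],0],[-1,[0,0,0],0],[-1,[0,0,0],0],[-1,[0,0,0],0],[-1,[0,0,0],0]])

```text
time: 20.32
tool_pos: [443.8, -77.1, 220.0]
tcp_rot: [-179.9, -0.0, 77.5]
ft_force: [0.3, 0.2, -0.4]
finger_gap: 0.1
grip_force: 0.0
```

>>> play_rows(increments=[[-1,[0,0,0],0],[-1,[0,0,0],0],[-1,[0,0,0],0],[-1,[0,0,0],0],[-1,[0,0,0],0],[-1,[0,0,0],0],[-1,[0,0,0],0],[-1,[0,0,0],0],[-1,[0,0,0],0],[-1,[0,0,0],0],[-1,[0,0,0],0],[-1,[0,0,0],0]])

```text
time: 21.32
tool_pos: [444.0, -77.2, 220.5]
tcp_rot: [180.0, -0.0, 77.5]
ft_force: [-0.3, -0.6, -0.7]
finger_gap: 0.2
grip_force: 0.0
```

```bash
python3 - <<'E'
from h import *
P=snapshot("scene");pts(P,["handle","pin_left","pin_right","mug","paperweight","magnifier"])
cv2.imwrite("pics/s8.png",cv2.resize(P["color"][60:360,130:400,::-1],None,fx=2,fy=2))
s=sense();print(s["time"],s["tool_pos"],s["ft_force"])
E
```

```text
handle 0.66 [459. -16. 164.]
pin_left 0.96 [555. -34. 162.]
pin_right 0.56 [636. -51. 162.]
mug 0.69 [ 721. -161.    0.]
paperweight 0.74 [501. 175.   2.]
magnifier 0.66 [777.  61.  -1.]
21.6667 [444.01935512 -77.15447322 220.50149668] [ 0.70129576 -0.20468084 -0.27404807]
```

View pics/s8.png

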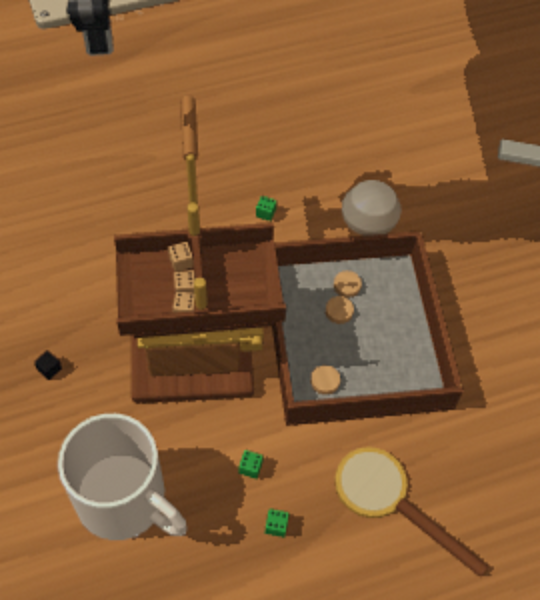

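The dish is level again with three dice in their compartment at px (182,280). The three draughtsmen are in the box at (347,282), (340,308) and (325,378), and the mug, paperweight and magnifying glass are where they were.

```bash
python3 -c "
from bench import *
print(hand_in())"
```

```text
the job is handed in; nothing more can be done
None
```

The job is handed in: all three draughtsmen are in the box, the dice are still in their compartment, the dish is level again, and the mug, paperweight and magnifying glass were not moved (about 22 s of the 56 s used).

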